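# Sort the can capacitors into their parts trays

## Robot

A 6-joint arm with a two-finger parallel gripper is mounted at the origin on the work surface. World frame = base frame: x ahead of the robot, y to its left, z up, the work surface at z = 0. Lengths are in mm, angles in rad, forces in N, time in s.
With the tool pointing down it reaches from about 375 to 900 mm from the base axis. Payload 3.1 kg.
Tool frame: the origin (TCP) lies midway between the tips of the shut fingers; the grasp point (between the pads) lies 19 mm behind it; z points along the fingers, y is the line along which they close (so a half turn about z gives the same grasp; the last joint's range is limited). The gripper opens to 87 mm and grips with 3 to 60 N. Pads are 19 mm wide; open, the fingers measure 117 mm over their backs; the gripper's body (75 mm by 190 mm) begins 51 mm behind the grasp point.
Start: joints at [1.01, 0.527, 1.433, -0, 1.181, -0.178], TCP at [232.828, 579.989, 222.548] pointing down, gripper open.
Joint ranges: [-3.08, 3.08], [-0.75, 2.2], [0.22, 2.44], [-1.43, 4.57], [0, 2.65], [-2.85, 2.85]. Speed limits (rad/s): [2.79, 2.79, 3.14, 3.14, 3.14, 3.14].

## Interface

Orientations are given as a rotation vector (axis times angle).
In Python, from cell import r, vision gives the robot as it stands.
- The arm moves only by the shell command python3 -m creep 'ROWS'. ROWS is JSON, a list of rows, each an object with "delta_pos": the shift along the tool's x, y, z in mm, a list of three; "dr": the turn, a rotation vector about the tool's x, y, z in rad, a list of three; "gripper": the opening, from -1 (shut) to 1 (fully open). A call has 1 to 20 rows; each row is the pose to reach, as a shift and turn from the pose commanded when the call began, along the tool's axes at that moment; what a row does not reach only later rows make up. A row lasts 1/12 s, in which the tool goes at most 41.7 mm and 7.16 degrees, less where a joint would pass 70% of its speed; a pose out of reach is approached as far as the arm can. A call with a gripper value outside its range is refused whole. The fingers move at their own pace and stop on an object; the grip force is fixed at half the most. Time passes only in rows, so rows that repeat a pose let the fingers close. It gives the time, the measured TCP pose, the force, the opening and the grip force at its end, in the units of the state.
- r.read_state(): the state, without advancing time (a new reading comes with each control period).
- vision.capture(name): name is "scene" or "side" or "wrist"; returns a dict with "image" (420x560x3 uint8, red, green, blue), "range_z" (420x560 float32, mm along the optical axis (not along the pixel's ray), 0 where there is no reading), "camera_matrix" (3x3 intrinsics, pixels), "origin" and "orientation" of the camera in the world; the wrist camera has in their place "tool_from_camera" (4x4, takes a point from camera to tool coordinates, whose origin is the TCP and whose axes are the flange's). Camera axes: x right, y down, z forward; pixel columns grow to the right and rows downward; lengths in mm; the calibration is good to about 2 mm. A picture is of the moment at which its call begins: read the wrist's pose just before it.
- r.hand_in(): hands the job in; it is judged then, once.
The state is a dict: "clock": time; "q": joint angles; "qd": joint speeds; "effort": joint torques, N m; "eef_pos": TCP position; "tool_rot": TCP orientation; "wrist_force": force on the tool from outside, world axes, zero at the start; "torque": the same for the moment, N m; "grip_width": finger opening in mm; "grip_force": force on a finger pad.
Only numpy, scipy, OpenCV 4.12 (cv2) and the standard library are available. Lean on these libraries where they do the work, as an engineer would, in place of code of your own. Each camera call takes 0.05 s, during which the arm holds its last target. There are 200 camera calls.

## Task

Pick out the four black can capacitors standing loose on the bench and put each one in the orange tray that already holds a sample of the same size, standing upright on the tray floor in the free half of the tray, in front of the sample (the end with the handle tab). Set them down without dropping them, and leave the radio tube and the solder spool standing where they are.

Things in the scene. Friction and masses are not known exactly. Their poses are not given: they have to be found in the camera images.
- cap_small_center (a point): The smallest of the four loose can capacitors: black upright cylinder, aluminium rim and two small brass terminals (4 mm high) on top; diameter 22 mm, height 50 mm without terminals, about 30 g. It stands on the bench on its flat underside. This point is its centre, half-way up (25 mm above the underside); z is up along its axis, its yaw means nothing.
- cap_medium_center (a point): The second smallest of the four loose can capacitors: black upright cylinder, aluminium rim and two small brass terminals (4 mm high) on top; diameter 30 mm, height 56 mm without terminals, about 60 g. It stands on the bench on its flat underside. This point is its centre, half-way up (28 mm above the underside); z is up along its axis, its yaw means nothing.
- cap_large_center (a point): The second largest of the four loose can capacitors: black upright cylinder, aluminium rim and two small brass terminals (4 mm high) on top; diameter 40 mm, height 64 mm without terminals, about 120 g. It stands on the bench on its flat underside. This point is its centre, half-way up (32 mm above the underside); z is up along its axis, its yaw means nothing.
- cap_giant_center (a point): The largest of the four loose can capacitors: black upright cylinder, aluminium rim and two small brass terminals (4 mm high) on top; diameter 50 mm, height 72 mm without terminals, about 200 g. It stands on the bench on its flat underside. This point is its centre, half-way up (36 mm above the underside); z is up along its axis, its yaw means nothing.
- tray_small: Orange tray, fixed, 130 (x) by 82 (y) mm outside, walls 3 thick, 16 high, floor 3 mm above the bench. One of four alike; holds the smallest sample capacitor (fixed, upright, 22 mm across, 50 high, axis at x +36, y 0 mm). Origin: centre of underside; x runs from the handle tab (robot's side) to the sample, z up. Middle of the free half: x -27, y 0 mm.
- tray_medium: Orange tray, fixed, 130 (x) by 82 (y) mm outside, walls 3 thick, 16 high, floor 3 mm above the bench. One of four alike; holds the second smallest sample capacitor (fixed, upright, 30 mm across, 56 high, axis at x +36, y 0 mm). Origin: centre of underside; x runs from the handle tab (robot's side) to the sample, z up. Middle of the free half: x -27, y 0 mm.
- tray_large: Orange tray, fixed, 130 (x) by 82 (y) mm outside, walls 3 thick, 16 high, floor 3 mm above the bench. One of four alike; holds the second largest sample capacitor (fixed, upright, 40 mm across, 64 high, axis at x +36, y 0 mm). Origin: centre of underside; x runs from the handle tab (robot's side) to the sample, z up. Middle of the free half: x -27, y 0 mm.
- tray_giant: Orange tray, fixed, 130 (x) by 82 (y) mm outside, walls 3 thick, 16 high, floor 3 mm above the bench. One of four alike; holds the largest sample capacitor (fixed, upright, 50 mm across, 72 high, axis at x +36, y 0 mm). Origin: centre of underside; x runs from the handle tab (robot's side) to the sample, z up. Middle of the free half: x -27, y 0 mm.
- tube_center (a point): Bystander, not to be disturbed: a radio tube standing upright on the bench, black round base 34 mm across and 20 mm high, clear glass bulb 29 mm across above it, 68 mm high in all. This point is its centre, half-way up (34 mm); z up along its axis.
- spool_center (a point): Bystander, not to be disturbed: a spool of solder standing upright on the bench, two white flanges 50 mm across with a silver winding 36 mm across between them, 42 mm high. This point is its centre, half-way up (21 mm); z up along its axis.
Things that resemble listed ones, but are neither listed nor needed, are in the scene too. Leave any pink or white look-alike of the tray_large alone.

How it is judged:
By the outcome, as a careful person would: the job done as asked, in the order asked, and still so for the second after the job is handed in, with the robot touching nothing.
It also fails if it takes over 102 s, if anything falls off the work surface, if the arm or the gripper's body presses on something with over 40 N, if the wrist force passes 120 N, or if a joint passes its speed limit or range.

## Working session

There is one attempt and no reset: what is moved stays moved. The work goes in short steps, Python scripts to look and compute and a shell command to move; the robot and the scene stay as the last step left them, time stands still between calls to the robot, and variables do not carry over. Pictures are saved under pics/ and viewed, at most 14 in all, crops included, and the job is handed in when it is done.

```bash
ls; mkdir -p pics; python3 - <<'E'
from cell import r,vision
import cv2,pickle
s=r.read_state(); print({k:s[k] for k in("clock","eef_pos","tool_rot","grip_width")})
for n in("scene","side"):
    c=vision.capture(n); pickle.dump(c,open(n+".pkl","wb"))
    cv2.imwrite(f"pics/{n}0.png",c["image"][:,:,::-1]); print(n,c["origin"],c["orientation"],c["camera_matrix"])
E
```

```text
pics
{'clock': 0.0, 'eef_pos': array([232.42982578, 579.36620314, 221.53924593]), 'tool_rot': array([-0.59590592, -3.08373153,  0.00328171]), 'grip_width': 86.85463667296405}
scene [1018.46998121 -222.14673743  813.8855635 ] [-1.92182031 -1.8674416   0.5328835 ] [[385.75518317   0.         272.10225775]
 [  0.         385.75518317 211.62194336]
 [  0.           0.           1.        ]]
side [496.20249595 497.51905319 897.85478499] [-0.02309715  2.93257488 -1.05619903] [[458.02983512   0.         284.76350426]
 [  0.         458.02983512 213.7203202 ]
 [  0.           0.           1.        ]]
```

View pics/scene0.png

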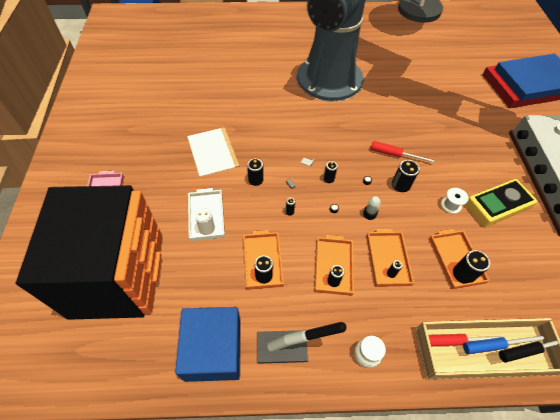

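View pics/side0.png

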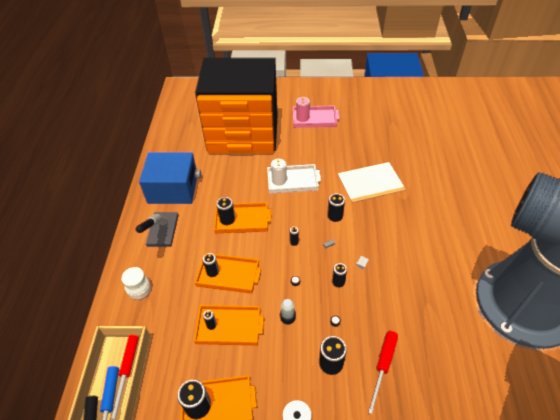

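The scene shows loose cans: large (256,171), medium (330,171), small (290,206) and giant (405,175). The trays are large (263,268), medium (336,275), small (395,268) and giant (474,265).

Look-alikes:
- Fixed samples inside the trays at (263,268), (336,275), (395,268) and (474,265).
- Tube (372,208) and spool (454,200).
- Button-like bits (367,181) and (334,209).
- White tray (206,218) and pink tray (105,180).

I choose the four black cans standing outside the trays. Next I measure with both cameras.

```bash
cat > h.py <<'E'
import numpy as np,cv2,pickle
from scipy.spatial.transform import Rotation as R
def cloud(c,T=None):
    K=c["camera_matrix"];z=c["range_z"];v,u=np.indices(z.shape)
    p=np.stack([(u-K[0,2])/K[0,0]*z,(v-K[1,2])/K[1,1]*z,z],-1)
    if T is None: Rm,o=R.from_rotvec(c["orientation"]).as_matrix(),c["origin"]
    else: Rm,o=T[:3,:3],T[:3,3]
    w=p@Rm.T+o; w[z<=0]=np.nan
    return w
E
python3 - <<'E'
from h import *
for n in("scene","side"):
    c=pickle.load(open(n+".pkl","rb")); w=cloud(c); im=c["image"].astype(int)
    print(n,"table z",np.nanmedian(w[...,2][(w[...,0]>300)&(w[...,0]<800)&(abs(w[...,1])<350)]))
    m=((w[...,2]>7)&(w[...,2]<110)&(w[...,0]>250)&(w[...,0]<800)&(abs(w[...,1])<420)).astype(np.uint8)
    k,l,st,ce=cv2.connectedComponentsWithStats(m,connectivity=4)
    for i in range(1,k):
        if st[i,4]<30: continue
        p=w[l==i]; col=im[l==i]; h=np.percentile(p[:,2],98)
        t=p[p[:,2]>h-7]; (cx,cy),rad=cv2.minEnclosingCircle(t[:,:2].astype(np.float32))
        o=(col[:,0]>150)&(col[:,2]<60)&(p[:,2]>11)&(p[:,2]<20)
        s=f"px {ce[i].round()} top {h:.0f} c {cx:.0f},{cy:.0f} d {2*rad:.0f} med {np.median(t[:,:2],0).round()}"
        if o.sum()>40: 
            a=cv2.minAreaRect(p[o][:,:2].astype(np.float32)); s+=f" RECT {np.round(a[0])} {np.round(a[1])} {a[2]:.1f} n{o.sum()}"
        print(s)
    b=cv2.resize(c["image"][140:300,230:510],(800,457),interpolation=cv2.INTER_CUBIC) if n=="scene" else b
cv2.imwrite("pics/crop1.png",b[:,:,::-1])
E
```

```text
scene table z 2.2849654238227117
px [393. 150.] top 29 c 317,122 d 85 med [318. 119.] RECT [325. 119.] [80.  9.] 73.9 n47
px [255. 171.] top 69 c 404,-239 d 39 med [ 405. -239.]
px [406. 175.] top 77 c 429,140 d 51 med [430. 140.]
px [330. 171.] top 61 c 405,-47 d 31 med [406. -46.]
px [368. 180.] top 15 c 417,54 d 22 med [418.  53.]
px [291. 183.] top 14 c 422,-147 d 27 med [ 423. -148.]
px [490. 202.] top 45 c 483,326 d 197 med [500. 334.] RECT [544. 369.] [  3. 109.] 20.8 n44
px [205. 217.] top 71 c 548,-358 d 40 med [ 550. -357.]
px [372. 207.] top 71 c 519,43 d 22 med [519.  43.]
px [290. 206.] top 54 c 506,-155 d 22 med [ 507. -154.]
px [334. 208.] top 15 c 501,-44 d 23 med [502. -44.]
px [390. 256.] top 20 c 642,66 d 153 med [635.  66.] RECT [639.  65.] [ 82. 137.] 89.7 n205
px [465. 262.] top 80 c 684,229 d 50 med [685. 228.] RECT [645. 223.] [137.  82.] 8.3 n211
px [263. 257.] top 20 c 638,-224 d 152 med [ 623. -225.] RECT [ 639. -225.] [130.  81.] 3.3 n98
px [336. 263.] top 20 c 656,-62 d 153 med [650. -57.] RECT [657. -64.] [ 80. 129.] 82.6 n130
px [264. 269.] top 73 c 675
[... 631 characters left out ...]
 d 31 med [692. -66.] RECT [652. -62.] [ 85. 140.] 81.6 n402
px [339. 274.] top 61 c 405,-46 d 30 med [405. -45.]
px [295. 280.] top 16 c 501,-44 d 23 med [501. -43.]
px [287. 311.] top 70 c 517,45 d 23 med [517.  45.]
px [230. 324.] top 20 c 642,65 d 152 med [629.  69.] RECT [638.  65.] [ 85. 139.] 89.7 n513
px [209. 319.] top 58 c 678,66 d 21 med [678.  66.]
px [335. 320.] top 16 c 416,52 d 22 med [417.  53.]
px [384. 360.] top 29 c 317,121 d 85 med [317. 123.] RECT [317. 122.] [84. 26.] 68.8 n85
px [332. 354.] top 77 c 428,141 d 51 med [429. 142.]
px [206. 397.] top 80 c 683,229 d 50 med [683. 230.] RECT [643. 217.] [138.  81.] 2.9 n346
px [296. 411.] top 46 c 497,252 d 50 med [497. 247.]
```

View pics/crop1.png

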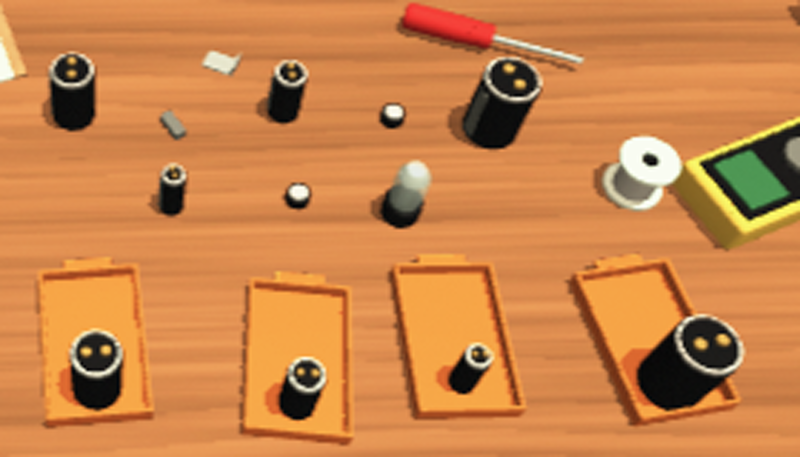

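The crop confirms the four loose black cans (75,90), (288,90), (172,190) and (503,100). The buttons, tube and spool are clearly different. Both views agree to within about 2 mm, so I'm setting out for the small can, turning the tool so its y lies along world y.

```bash
python3 -m creep '[{"delta_pos":[-527.7,-580,20],"dr":[0,0,-0.382],"gripper":1},{"delta_pos":[-527.7,-580,20],"dr":[0,0,-0.382],"gripper":1},{"delta_pos":[-527.7,-580,20],"dr":[0,0,-0.382],"gripper":1},{"delta_pos":[-527.7,-580,20],"dr":[0,0,-0.382],"gripper":1},{"delta_pos":[-527.7,-580,20],"dr":[0,0,-0.382],"gripper":1},{"delta_pos":[-527.7,-580,20],"dr":[0,0,-0.382],"gripper":1},{"delta_pos":[-527.7,-580,20],"dr":[0,0,-0.382],"gripper":1},{"delta_pos":[-527.7,-580,20],"dr":[0,0,-0.382],"gripper":1},{"delta_pos":[-527.7,-580,20],"dr":[0,0,-0.382],"gripper":1},{"delta_pos":[-527.7,-580,20],"dr":[0,0,-0.382],"gripper":1},{"delta_pos":[-527.7,-580,20],"dr":[0,0,-0.382],"gripper":1},{"delta_pos":[-527.7,-580,20],"dr":[0,0,-0.382],"gripper":1},{"delta_pos":[-527.7,-580,20],"dr":[0,0,-0.382],"gripper":1},{"delta_pos":[-527.7,-580,20],"dr":[0,0,-0.382],"gripper":1},{"delta_pos":[-527.7,-580,20],"dr":[0,0,-0.382],"gripper":1},{"delta_pos":[-527.7,-580,20],"dr":[0,0,-0.382],"gripper":1},{"delta_pos":[-527.7,-580,20],"dr":[0,0,-0.382],"gripper":1},{"delta_pos":[-527.7,-580,20],"dr":[0,0,-0.382],"gripper":1},{"delta_pos":[-527.7,-580,20],"dr":[0,0,-0.382],"gripper":1},{"delta_pos":[-527.7,-580,20],"dr":[0,0,-0.382],"gripper":1}]'
cat > w.py <<'E'
from h import *
from cell import r,vision
import sys
s=r.read_state(); c=vision.capture("wrist")
T=np.eye(4);T[:3,:3]=R.from_rotvec(s["tool_rot"]).as_matrix();T[:3,3]=s["eef_pos"]
w=cloud(c,T@np.array(c["tool_from_camera"]))
print(s["clock"],s["eef_pos"].round(1),T[:3,:3].round(3).tolist(),"q",s["q"].round(2))
m=((w[...,2]>8)&(w[...,2]<110)).astype(np.uint8)
k,l,st,ce=cv2.connectedComponentsWithStats(m,connectivity=4)
for i in range(1,k):
    if st[i,4]<100: continue
    p=w[l==i]; h=np.percentile(p[:,2],98); t=p[p[:,2]>h-7]
    (x,y),rad=cv2.minEnclosingCircle(t[:,:2].astype(np.float32))
    print(ce[i].round(),f"top {h:.0f} c {x:.0f},{y:.0f} d {2*rad:.0f}")
cv2.imwrite(f"pics/{sys.argv[1]}.png",c["image"][:,:,::-1])
E
python3 w.py w1
```

```text
clock: 1.77
eef_pos: [510.2, -162.4, 202.6]
tool_rot: [0.008, 3.136, -0.008]
wrist_force: [1.0, 0.6, 0.6]
grip_width: 87.0
grip_force: 0.0
1.7667 [ 510.2 -162.4  202.6] [[-1.0, 0.005, 0.005], [0.005, 1.0, -0.005], [-0.005, -0.005, -1.0]] q [-0.52  0.43  1.68 -0.    1.02 -2.08]
[188.  62.] top 67 c 401,-238 d 39
[411.  65.] top 59 c 402,-47 d 29
[504.  81.] top 13 c 414,53 d 23
[292.  87.] top 11 c 419,-149 d 29
[ 79. 192.] top 69 c 545,-358 d 40
[395. 169.] top 13 c 499,-44 d 22
[286. 178.] top 53 c 503,-155 d 21
[492. 189.] top 68 c 514,42 d 23
[224. 239.] top 17 c 593,-227 d 92
[485. 243.] top 17 c 595,66 d 91
[350. 255.] top 17 c 596,-84 d 46
[410. 259.] top 16 c 599,-23 d 21
[223. 331.] top 70 c 671,-223 d 39
[329. 323.] top 16 c 678,-107 d 45
[362. 330.] top 43 c 679,-68 d 20
```

```bash
python3 -m creep '[{"delta_pos":[5.5,7.4,40],"dr":[0,0,0],"gripper":1},{"delta_pos":[5.5,7.4,80],"dr":[0,0,0],"gripper":1},{"delta_pos":[5.5,7.4,120],"dr":[0,0,0],"gripper":0.3},{"delta_pos":[5.5,7.4,150],"dr":[0,0,0],"gripper":0.3},{"delta_pos":[5.5,7.4,170],"dr":[0,0,0],"gripper":0},{"delta_pos":[5.5,7.4,179.6],"dr":[0,0,0],"gripper":0},{"delta_pos":[5.5,7.4,179.6],"dr":[0,0,0],"gripper":0},{"delta_pos":[5.5,7.4,179.6],"dr":[0,0,0],"gripper":0},{"delta_pos":[5.5,7.4,179.6],"dr":[0,0,0],"gripper":0}]'; python3 w.py w2
```

```text
clock: 2.57
eef_pos: [501.8, -147.5, 24.2]
tool_rot: [-0.001, 3.14, -0.002]
wrist_force: [0.4, 0.1, 0.5]
grip_width: 48.9
grip_force: 0.0
2.5667 [ 501.8 -147.5   24.2] [[-1.0, -0.001, 0.002], [-0.001, 1.0, -0.001], [-0.002, -0.001, -1.0]] q [-0.5   0.72  1.83  0.    0.59 -2.07]
[58. 45.] top 65 c 407,-231 d 33
[515.  44.] top 57 c 404,-51 d 27
[273.  88.] top 11 c 419,-149 d 28
[286. 261.] top 110 c 463,-147 d 115
[552. 276.] top 110 c 468,-80 d 7
[  7. 279.] top 110 c 468,-213 d 6
[189. 323.] top 109 c 482,-169 d 19
[368. 323.] top 110 c 482,-125 d 20
[551. 330.] top 102 c 485,-74 d 26
[  9. 333.] top 101 c 488,-219 d 29
```

View pics/w2.png

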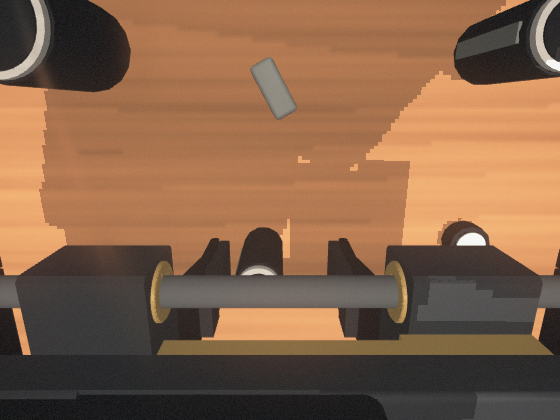

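The can (262,255) stands between the fingers (210 and 350), slightly left of centre. The earlier reading was of an arm still settling, so commanded poses are reliable. I correct the position and close.

```bash
python3 -m creep '[{"delta_pos":[-3.5,-7.4,0],"dr":[0,0,0],"gripper":0},{"delta_pos":[-3.5,-7.4,0],"dr":[0,0,0],"gripper":0},{"delta_pos":[-3.5,-7.4,0],"dr":[0,0,0],"gripper":0},{"delta_pos":[-3.5,-7.4,0],"dr":[0,0,0],"gripper":-1},{"delta_pos":[-3.5,-7.4,0],"dr":[0,0,0],"gripper":-1},{"delta_pos":[-3.5,-7.4,0],"dr":[0,0,0],"gripper":-1},{"delta_pos":[-3.5,-7.4,0],"dr":[0,0,0],"gripper":-1},{"delta_pos":[-3.5,-7.4,0],"dr":[0,0,0],"gripper":-1},{"delta_pos":[-3.5,-7.4,0],"dr":[0,0,0],"gripper":-1},{"delta_pos":[-3.5,-7.4,0],"dr":[0,0,0],"gripper":-1}]'
```

```text
clock: 3.45
eef_pos: [504.3, -154.8, 22.9]
tool_rot: [0.0, -3.141, -0.0]
wrist_force: [0.2, -0.4, -0.1]
grip_width: 21.5
grip_force: 29.9
```

```bash
python3 -m creep '[{"delta_pos":[0,0,-30],"dr":[0,0,0],"gripper":-1},{"delta_pos":[0,0,-70],"dr":[0,0,0],"gripper":-1},{"delta_pos":[0,0,-105],"dr":[0,0,0],"gripper":-1},{"delta_pos":[-18,37,-120],"dr":[0,0,0],"gripper":-1},{"delta_pos":[-36,72,-120],"dr":[0,0,0],"gripper":-1},{"delta_pos":[-54,108,-120],"dr":[0,0,0],"gripper":-1},{"delta_pos":[-72,144,-120],"dr":[0,0,0],"gripper":-1},{"delta_pos":[-90,180,-120],"dr":[0,0,0],"gripper":-1},{"delta_pos":[-104,207,-120],"dr":[0,0,0],"gripper":-1},{"delta_pos":[-111.5,221,-120],"dr":[0,0,0],"gripper":-1},{"delta_pos":[-111.5,221,-120],"dr":[0,0,0],"gripper":-1},{"delta_pos":[-111.5,221,-90],"dr":[0,0,0],"gripper":-1},{"delta_pos":[-111.5,221,-60],"dr":[0,0,0],"gripper":-1},{"delta_pos":[-111.5,221,-35],"dr":[0,0,0],"gripper":-1},{"delta_pos":[-111.5,221,-20],"dr":[0,0,0],"gripper":-1},{"delta_pos":[-111.5,221,-14],"dr":[0,0,0],"gripper":-1},{"delta_pos":[-111.5,221,-14],"dr":[0,0,0],"gripper":-1},{"delta_pos":[-111.5,221,-14],"dr":[0,0,0],"gripper":-1}]'
python3 - <<'E'
from cell import vision
import cv2
c=vision.capture("side"); cv2.imwrite("pics/s1.png",cv2.resize(c["image"][170:420,160:400],(768,600),cv2.INTER_CUBIC,interpolation=2)[:,:,::-1] if 0 else cv2.resize(c["image"][200:390,160:400],(758,600),interpolation=2)[:,:,::-1])
E
```

```text
clock: 4.95
eef_pos: [615.9, 65.1, 37.2]
tool_rot: [-0.001, -3.141, 0.0]
wrist_force: [0.3, -0.1, 0.8]
grip_width: 21.2
grip_force: 29.9
```

View pics/s1.png

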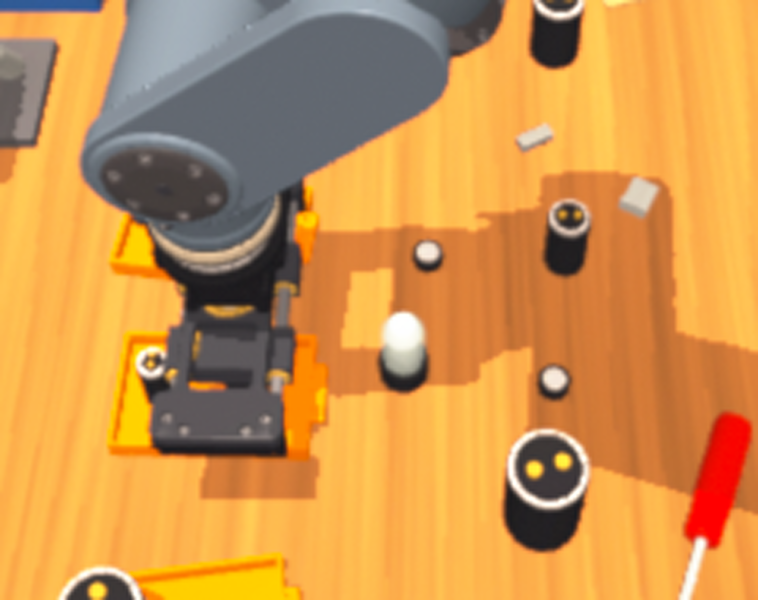

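The gripper is over the free half of the small tray (about (220,390)), clear of the sample (152,365). I lower it slowly.

```bash
python3 -m creep '[{"delta_pos":[0,0,5],"dr":[0,0,0],"gripper":-1},{"delta_pos":[0,0,8],"dr":[0,0,0],"gripper":-1},{"delta_pos":[0,0,10],"dr":[0,0,0],"gripper":-1},{"delta_pos":[0,0,11],"dr":[0,0,0],"gripper":-1},{"delta_pos":[0,0,11],"dr":[0,0,0],"gripper":-1},{"delta_pos":[0,0,11],"dr":[0,0,0],"gripper":-1}]'
```

```text
clock: 5.5
eef_pos: [616.0, 66.2, 26.0]
tool_rot: [-0.0, 3.141, -0.0]
wrist_force: [0.4, 0.5, 0.2]
grip_width: 21.2
grip_force: 29.9
```

```bash
python3 -m creep '[{"delta_pos":[0,0,0.3],"dr":[0,0,0],"gripper":-1},{"delta_pos":[0,0,0.6],"dr":[0,0,0],"gripper":-1},{"delta_pos":[0,0,0.6],"dr":[0,0,0],"gripper":-1}]'
```

```text
clock: 5.75
eef_pos: [616.1, 66.2, 25.9]
tool_rot: [-0.0, 3.141, 0.0]
wrist_force: [-0.7, -0.1, 3.6]
grip_width: 21.0
grip_force: 29.9
```

```bash
python3 -m creep '[{"delta_pos":[0,0,0],"dr":[0,0,0],"gripper":-0.1},{"delta_pos":[0,0,0],"dr":[0,0,0],"gripper":-0.1},{"delta_pos":[0,0,0],"dr":[0,0,0],"gripper":-0.1},{"delta_pos":[0,0,0],"dr":[0,0,0],"gripper":-0.1},{"delta_pos":[0,0,-20],"dr":[0,0,0],"gripper":-0.1},{"delta_pos":[0,0,-60],"dr":[0,0,0],"gripper":-0.1},{"delta_pos":[0,0,-95],"dr":[0,0,0],"gripper":0.2},{"delta_pos":[30,-16,-110],"dr":[0,0,0],"gripper":0.2},{"delta_pos":[64,-34,-110],"dr":[0,0,0],"gripper":0.2},{"delta_pos":[98,-52,-110],"dr":[0,0,0],"gripper":0.2},{"delta_pos":[132,-70,-110],"dr":[0,0,0],"gripper":0.2},{"delta_pos":[166,-88,-110],"dr":[0,0,0],"gripper":0.2},{"delta_pos":[195,-104,-110],"dr":[0,0,0],"gripper":0.2},{"delta_pos":[211.6,-112.5,-110],"dr":[0,0,0],"gripper":0.2},{"delta_pos":[211.6,-112.5,-110],"dr":[0,0,0],"gripper":0.2},{"delta_pos":[211.6,-112.5,-110],"dr":[0,0,0],"gripper":0.2}]'; python3 w.py w3
python3 - <<'E'
from cell import vision
from h import *
c=vision.capture("side");w=cloud(c)
m=((w[...,2]>30)&(w[...,0]>590)&(w[...,0]<710)&(abs(w[...,1]-66)<40));print(m.sum())
for a,b in((590,650),(650,710)):
    p=w[m&(w[...,0]>a)&(w[...,0]<b)&(w[...,2]>50)&(w[...,2]<62)]
    print(len(p),cv2.minEnclosingCircle(p[:,:2].astype(np.float32)),np.percentile(p[:,2],98))
E
```

```text
clock: 7.08
eef_pos: [404.3, -46.8, 135.6]
tool_rot: [0.003, 3.141, -0.0]
wrist_force: [0.1, -0.6, 0.4]
grip_width: 52.4
grip_force: 0.0
7.0833 [404.3 -46.8 135.6] [[-1.0, 0.002, 0.001], [0.002, 1.0, -0.0], [-0.001, -0.0, -1.0]] q [-0.39  0.4   2.05  0.    0.69 -1.96]
[498.  85.] top 26 c 314,121 d 86
[ 33. 202.] top 65 c 400,-237 d 40
[278. 204.] top 59 c 402,-46 d 29
[516. 230.] top 76 c 424,138 d 45
[394. 208.] top 13 c 414,53 d 22
[159. 214.] top 11 c 419,-149 d 28
270
81 ((617.0621337890625, 66.3725357055664), 10.866578102111816) 58.50518522269168
84 ((677.2730102539062, 65.65302276611328), 10.782113075256348) 58.93264620967127
```

View pics/w3.png

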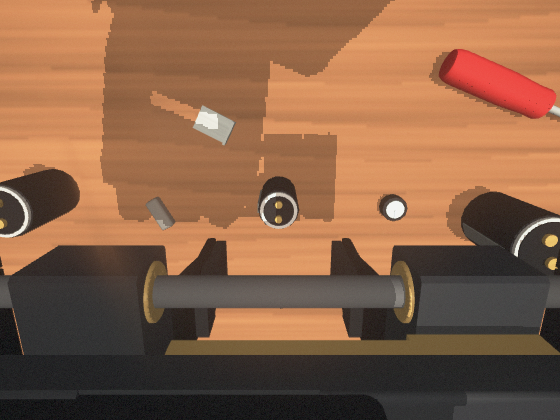

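The small can stands in its tray at (617,66), top level with the sample's. The medium can (278,205) is centred between the fingers (212 and 345). Descending to grip it.

```bash
python3 -m creep '[{"delta_pos":[0.5,0,35],"dr":[0,0,0],"gripper":0.2},{"delta_pos":[0.5,0,70],"dr":[0,0,0],"gripper":0.2},{"delta_pos":[0.5,0,95],"dr":[0,0,0],"gripper":0.2},{"delta_pos":[0.5,0,108.4],"dr":[0,0,0],"gripper":0.2},{"delta_pos":[0.5,0,108.4],"dr":[0,0,0],"gripper":0.2},{"delta_pos":[0.5,0,108.4],"dr":[0,0,0],"gripper":-1},{"delta_pos":[0.5,0,108.4],"dr":[0,0,0],"gripper":-1},{"delta_pos":[0.5,0,108.4],"dr":[0,0,0],"gripper":-1},{"delta_pos":[0.5,0,108.4],"dr":[0,0,0],"gripper":-1},{"delta_pos":[0.5,0,108.4],"dr":[0,0,0],"gripper":-1},{"delta_pos":[0.5,0,108.4],"dr":[0,0,0],"gripper":-1}]'
```

```text
clock: 8.1
eef_pos: [404.6, -46.6, 27.8]
tool_rot: [0.0, 3.139, -0.001]
wrist_force: [0.7, 1.0, 5.2]
grip_width: 29.5
grip_force: 30.0
```

```bash
python3 -m creep '[{"delta_pos":[0,0,-30],"dr":[0,0,0],"gripper":-1},{"delta_pos":[0,0,-70],"dr":[0,0,0],"gripper":-1},{"delta_pos":[0,0,-105],"dr":[0,0,0],"gripper":-1},{"delta_pos":[-30,-2,-120],"dr":[0,0,0],"gripper":-1},{"delta_pos":[-66,-4,-120],"dr":[0,0,0],"gripper":-1},{"delta_pos":[-102,-6,-120],"dr":[0,0,0],"gripper":-1},{"delta_pos":[-138,-8,-120],"dr":[0,0,0],"gripper":-1},{"delta_pos":[-174,-10,-120],"dr":[0,0,0],"gripper":-1},{"delta_pos":[-206,-12,-120],"dr":[0,0,0],"gripper":-1},{"delta_pos":[-226.5,-13.5,-120],"dr":[0,0,0],"gripper":-1},{"delta_pos":[-226.5,-13.5,-120],"dr":[0,0,0],"gripper":-1},{"delta_pos":[-226.5,-13.5,-90],"dr":[0,0,0],"gripper":-1},{"delta_pos":[-226.5,-13.5,-60],"dr":[0,0,0],"gripper":-1},{"delta_pos":[-226.5,-13.5,-35],"dr":[0,0,0],"gripper":-1},{"delta_pos":[-226.5,-13.5,-18],"dr":[0,0,0],"gripper":-1},{"delta_pos":[-226.5,-13.5,-10],"dr":[0,0,0],"gripper":-1},{"delta_pos":[-226.5,-13.5,-6],"dr":[0,0,0],"gripper":-1},{"delta_pos":[-226.5,-13.5,-4],"dr":[0,0,0],"gripper":-1},{"delta_pos":[-226.5,-13.5,-4],"dr":[0,0,0],"gripper":-1},{"delta_pos":[-226.5,-13.5,-4],"dr":[0,0,0],"gripper":-1}]'
python3 -m creep '[{"delta_pos":[0,0,0.4],"dr":[0,0,0],"gripper":-1},{"delta_pos":[0,0,0.8],"dr":[0,0,0],"gripper":-1},{"delta_pos":[0,0,0.8],"dr":[0,0,0],"gripper":-1}]'
```

```text
clock: 9.77
eef_pos: [631.2, -60.1, 32.3]
tool_rot: [-0.0, 3.139, -0.001]
wrist_force: [-0.3, -0.7, 0.2]
grip_width: 29.1
grip_force: 30.0
clock: 10.02
eef_pos: [630.8, -60.0, 30.9]
tool_rot: [-0.0, 3.14, -0.001]
wrist_force: [0.2, 0.4, 2.3]
grip_width: 29.1
grip_force: 30.0
```

```bash
python3 -m creep '[{"delta_pos":[0,0,0.3],"dr":[0,0,0],"gripper":-1},{"delta_pos":[0,0,0.3],"dr":[0,0,0],"gripper":-1}]'
```

```text
clock: 10.18
eef_pos: [630.9, -60.0, 30.9]
tool_rot: [-0.0, 3.14, -0.001]
wrist_force: [-1.3, -0.1, 5.7]
grip_width: 29.5
grip_force: 30.0
```

Contact is felt. I release and move on to the large can.

```bash
python3 -m creep '[{"delta_pos":[0,0,0],"dr":[0,0,0],"gripper":0.1},{"delta_pos":[0,0,0],"dr":[0,0,0],"gripper":0.1},{"delta_pos":[0,0,0],"dr":[0,0,0],"gripper":0.1},{"delta_pos":[0,0,0],"dr":[0,0,0],"gripper":0.1},{"delta_pos":[0,0,-20],"dr":[0,0,0],"gripper":0.1},{"delta_pos":[0,0,-60],"dr":[0,0,0],"gripper":0.1},{"delta_pos":[0,0,-95],"dr":[0,0,0],"gripper":0.5},{"delta_pos":[28,-22,-110],"dr":[0,0,0],"gripper":0.5},{"delta_pos":[58,-45,-110],"dr":[0,0,0],"gripper":0.5},{"delta_pos":[88,-69,-110],"dr":[0,0,0],"gripper":0.5},{"delta_pos":[118,-93,-110],"dr":[0,0,0],"gripper":0.5},{"delta_pos":[148,-116,-110],"dr":[0,0,0],"gripper":0.5},{"delta_pos":[178,-140,-110],"dr":[0,0,0],"gripper":0.5},{"delta_pos":[206,-162,-110],"dr":[0,0,0],"gripper":0.5},{"delta_pos":[226.5,-178,-110],"dr":[0,0,0],"gripper":0.5},{"delta_pos":[226.5,-178,-110],"dr":[0,0,0],"gripper":0.5},{"delta_pos":[226.5,-178,-110],"dr":[0,0,0],"gripper":0.5}]'; python3 w.py w4
python3 - <<'E'
from cell import vision
from h import *
c=vision.capture("side");w=cloud(c)
for x,y in((617,66),(630,-60),(692,-68)):
    p=w[(np.hypot(w[...,0]-x,w[...,1]-y)<25)&(w[...,2]>50)&(w[...,2]<75)]
    print(len(p),cv2.minEnclosingCircle(p[:,:2].astype(np.float32)),np.percentile(p[:,2],98))
E
```

```text
clock: 11.6
eef_pos: [403.0, -238.6, 139.8]
tool_rot: [-0.005, -3.142, -0.001]
wrist_force: [-0.4, 0.5, 0.0]
grip_width: 65.2
grip_force: 0.0
11.6 [ 403.  -238.6  139.8] [[-1.0, 0.003, -0.0], [0.003, 1.0, 0.0], [0.0, 0.0, -1.0]] q [-0.77  0.45  1.9   0.    0.79 -2.34]
[463. 134.] top 12 c 351,-87 d 20
[276. 204.] top 67 c 400,-239 d 39
[380. 213.] top 11 c 419,-149 d 28
[145. 242.] top 16 c 449,-356 d 65
[195. 342.] top 17 c 545,-319 d 24
78 ((617.81494140625, 65.81781005859375), 10.804712295532227) 58.69891428798601
146 ((630.92138671875, -58.620574951171875), 15.416821479797363) 64.75380285235035
146 ((691.2669067382812, -68.1263198852539), 15.961585998535156) 64.68951852253085
```

View pics/w4.png

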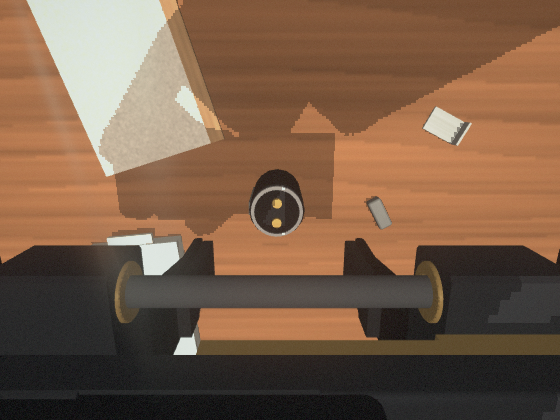

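The medium can stands in its tray at (631,-59). The large can (277,207) is centred between the fingers. Descending to grip it.

```bash
python3 -m creep '[{"delta_pos":[0,0,35],"dr":[0,0,0],"gripper":0.5},{"delta_pos":[0,0,70],"dr":[0,0,0],"gripper":0.5},{"delta_pos":[0,0,95],"dr":[0,0,0],"gripper":0.5},{"delta_pos":[0,0,106.9],"dr":[0,0,0],"gripper":0.5},{"delta_pos":[0,0,106.9],"dr":[0,0,0],"gripper":0.5},{"delta_pos":[0,0,106.9],"dr":[0,0,0],"gripper":-1},{"delta_pos":[0,0,106.9],"dr":[0,0,0],"gripper":-1},{"delta_pos":[0,0,106.9],"dr":[0,0,0],"gripper":-1},{"delta_pos":[0,0,106.9],"dr":[0,0,0],"gripper":-1},{"delta_pos":[0,0,106.9],"dr":[0,0,0],"gripper":-1},{"delta_pos":[0,0,106.9],"dr":[0,0,0],"gripper":-1}]'
```

```text
clock: 12.62
eef_pos: [404.6, -238.6, 33.9]
tool_rot: [-0.0, 3.14, -0.003]
wrist_force: [1.1, -0.4, 5.2]
grip_width: 39.2
grip_force: 30.0
```

```bash
python3 -m creep '[{"delta_pos":[0,0,-30],"dr":[0,0,0],"gripper":-1},{"delta_pos":[0,0,-70],"dr":[0,0,0],"gripper":-1},{"delta_pos":[0,0,-105],"dr":[0,0,0],"gripper":-1},{"delta_pos":[-25,2,-120],"dr":[0,0,0],"gripper":-1},{"delta_pos":[-58,4,-120],"dr":[0,0,0],"gripper":-1},{"delta_pos":[-92,6,-120],"dr":[0,0,0],"gripper":-1},{"delta_pos":[-126,8,-120],"dr":[0,0,0],"gripper":-1},{"delta_pos":[-160,10,-120],"dr":[0,0,0],"gripper":-1},{"delta_pos":[-190,11,-120],"dr":[0,0,0],"gripper":-1},{"delta_pos":[-208.5,12,-120],"dr":[0,0,0],"gripper":-1},{"delta_pos":[-208.5,12,-120],"dr":[0,0,0],"gripper":-1},{"delta_pos":[-208.5,12,-90],"dr":[0,0,0],"gripper":-1},{"delta_pos":[-208.5,12,-60],"dr":[0,0,0],"gripper":-1},{"delta_pos":[-208.5,12,-35],"dr":[0,0,0],"gripper":-1},{"delta_pos":[-208.5,12,-18],"dr":[0,0,0],"gripper":-1},{"delta_pos":[-208.5,12,-10],"dr":[0,0,0],"gripper":-1},{"delta_pos":[-208.5,12,-6],"dr":[0,0,0],"gripper":-1},{"delta_pos":[-208.5,12,-4],"dr":[0,0,0],"gripper":-1},{"delta_pos":[-208.5,12,-4],"dr":[0,0,0],"gripper":-1},{"delta_pos":[-208.5,12,-4],"dr":[0,0,0],"gripper":-1}]'
python3 -m creep '[{"delta_pos":[0,0,0.4],"dr":[0,0,0],"gripper":-1},{"delta_pos":[0,0,0.8],"dr":[0,0,0],"gripper":-1},{"delta_pos":[0,0,0.8],"dr":[0,0,0],"gripper":-1}]'
```

```text
clock: 14.28
eef_pos: [613.3, -226.5, 38.4]
tool_rot: [-0.0, 3.139, -0.003]
wrist_force: [-0.5, -0.0, -0.3]
grip_width: 39.0
grip_force: 30.0
clock: 14.53
eef_pos: [613.0, -226.2, 37.0]
tool_rot: [-0.0, 3.14, -0.002]
wrist_force: [-0.3, -0.2, 1.0]
grip_width: 39.4
grip_force: 30.0
```

```bash
python3 -m creep '[{"delta_pos":[0,0,0.4],"dr":[0,0,0],"gripper":-1},{"delta_pos":[0,0,0.4],"dr":[0,0,0],"gripper":-1}]'
```

```text
clock: 14.7
eef_pos: [613.1, -226.3, 37.0]
tool_rot: [-0.0, 3.14, -0.002]
wrist_force: [-0.8, 0.4, 5.3]
grip_width: 39.2
grip_force: 30.0
```

```bash
python3 -m creep '[{"delta_pos":[0,0,0],"dr":[0,0,0],"gripper":0.3},{"delta_pos":[0,0,0],"dr":[0,0,0],"gripper":0.3},{"delta_pos":[0,0,0],"dr":[0,0,0],"gripper":0.3},{"delta_pos":[0,0,0],"dr":[0,0,0],"gripper":0.3},{"delta_pos":[0,0,-20],"dr":[0,0,0],"gripper":0.3},{"delta_pos":[0,0,-60],"dr":[0,0,0],"gripper":0.3},{"delta_pos":[0,0,-95],"dr":[0,0,0],"gripper":0.8},{"delta_pos":[15,30,-110],"dr":[0,0,0],"gripper":0.8},{"delta_pos":[32,64,-110],"dr":[0,0,0],"gripper":0.8},{"delta_pos":[50,99,-110],"dr":[0,0,0],"gripper":0.8},{"delta_pos":[68,135,-110],"dr":[0,0,0],"gripper":0.8},{"delta_pos":[86,171,-110],"dr":[0,0,0],"gripper":0.8},{"delta_pos":[104,207,-110],"dr":[0,0,0],"gripper":0.8},{"delta_pos":[122,243,-110],"dr":[0,0,0],"gripper":0.8},{"delta_pos":[140,279,-110],"dr":[0,0,0],"gripper":0.8},{"delta_pos":[158,315,-110],"dr":[0,0,0],"gripper":0.8},{"delta_pos":[174,347,-110],"dr":[0,0,0],"gripper":0.8},{"delta_pos":[184,366.5,-110],"dr":[0,0,0],"gripper":0.8},{"delta_pos":[184,366.5,-110],"dr":[0,0,0],"gripper":0.8},{"delta_pos":[184,366.5,-110],"dr":[0,0,0],"gripper":0.8}]'; python3 w.py w5
python3 - <<'E'
from cell import vision
from h import *
c=vision.capture("scene");w=cloud(c)
for x,y in((617,66),(630,-60),(612,-226),(675,-222)):
    p=w[(np.hypot(w[...,0]-x,w[...,1]-y)<28)&(w[...,2]>50)&(w[...,2]<85)]
    print(len(p),cv2.minEnclosingCircle(p[:,:2].astype(np.float32)) if len(p) else 0,np.percentile(p[:,2],98) if len(p) else 0)
E
```

```text
clock: 16.37
eef_pos: [427.7, 141.5, 145.8]
tool_rot: [-0.005, 3.142, -0.0]
wrist_force: [0.4, 0.7, -0.1]
grip_width: 78.2
grip_force: 0.0
16.3667 [427.7 141.5 145.8] [[-1.0, -0.003, 0.0], [-0.003, 1.0, -0.0], [-0.0, -0.0, -1.0]] q [ 0.07  0.42  1.94 -0.    0.78 -1.5 ]
[268.  60.] top 26 c 314,122 d 85
[277. 206.] top 75 c 426,141 d 49
[175. 179.] top 12 c 414,53 d 22
[533. 236.] top 35 c 460,362 d 36
[414. 261.] top 43 c 480,256 d 39
[195. 340.] top 16 c 579,60 d 70
61 ((617.1277465820312, 66.6756362915039), 10.777135848999023) 58.7404821637022
150 ((630.6284790039062, -59.773616790771484), 15.257411003112793) 65.14661537399077
282 ((610.8411865234375, -224.99813842773438), 20.523317337036133) 72.67418096724758
295 ((674.2020263671875, -222.83653259277344), 20.389163970947266) 72.71127417278832
```

View pics/w5.png

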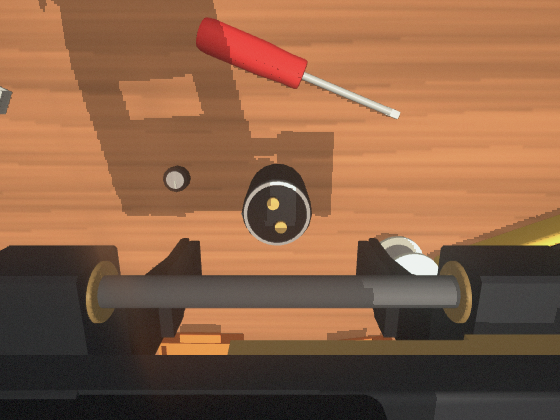

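The three placed cans are upright, level with their samples. The giant (277,208) is centred between the fingers. Descending to grip it.

```bash
python3 -m creep '[{"delta_pos":[0,0,35],"dr":[0,0,0],"gripper":0.8},{"delta_pos":[0,0,70],"dr":[0,0,0],"gripper":0.8},{"delta_pos":[0,0,95],"dr":[0,0,0],"gripper":0.8},{"delta_pos":[0,0,107.8],"dr":[0,0,0],"gripper":0.8},{"delta_pos":[0,0,107.8],"dr":[0,0,0],"gripper":0.8},{"delta_pos":[0,0,107.8],"dr":[0,0,0],"gripper":-1},{"delta_pos":[0,0,107.8],"dr":[0,0,0],"gripper":-1},{"delta_pos":[0,0,107.8],"dr":[0,0,0],"gripper":-1},{"delta_pos":[0,0,107.8],"dr":[0,0,0],"gripper":-1},{"delta_pos":[0,0,107.8],"dr":[0,0,0],"gripper":-1},{"delta_pos":[0,0,107.8],"dr":[0,0,0],"gripper":-1}]'
```

```text
clock: 17.38
eef_pos: [428.9, 140.6, 38.8]
tool_rot: [-0.001, 3.14, -0.0]
wrist_force: [1.0, -0.8, 4.5]
grip_width: 49.4
grip_force: 30.0
```

```bash
python3 -m creep '[{"delta_pos":[0,0,-30],"dr":[0,0,0],"gripper":-1},{"delta_pos":[0,0,-70],"dr":[0,0,0],"gripper":-1},{"delta_pos":[0,0,-105],"dr":[0,0,0],"gripper":-1},{"delta_pos":[-20,8,-120],"dr":[0,0,0],"gripper":-1},{"delta_pos":[-50,20,-120],"dr":[0,0,0],"gripper":-1},{"delta_pos":[-83,34,-120],"dr":[0,0,0],"gripper":-1},{"delta_pos":[-116,48,-120],"dr":[0,0,0],"gripper":-1},{"delta_pos":[-149,61,-120],"dr":[0,0,0],"gripper":-1},{"delta_pos":[-176,72.5,-120],"dr":[0,0,0],"gripper":-1},{"delta_pos":[-193,79.5,-120],"dr":[0,0,0],"gripper":-1},{"delta_pos":[-193,79.5,-120],"dr":[0,0,0],"gripper":-1},{"delta_pos":[-193,79.5,-90],"dr":[0,0,0],"gripper":-1},{"delta_pos":[-193,79.5,-60],"dr":[0,0,0],"gripper":-1},{"delta_pos":[-193,79.5,-35],"dr":[0,0,0],"gripper":-1},{"delta_pos":[-193,79.5,-18],"dr":[0,0,0],"gripper":-1},{"delta_pos":[-193,79.5,-10],"dr":[0,0,0],"gripper":-1},{"delta_pos":[-193,79.5,-6],"dr":[0,0,0],"gripper":-1},{"delta_pos":[-193,79.5,-4],"dr":[0,0,0],"gripper":-1},{"delta_pos":[-193,79.5,-4],"dr":[0,0,0],"gripper":-1},{"delta_pos":[-193,79.5,-4],"dr":[0,0,0],"gripper":-1}]'
python3 -m creep '[{"delta_pos":[0,0,0.4],"dr":[0,0,0],"gripper":-1},{"delta_pos":[0,0,0.8],"dr":[0,0,0],"gripper":-1},{"delta_pos":[0,0,0.8],"dr":[0,0,0],"gripper":-1}]'
```

```text
clock: 19.05
eef_pos: [622.3, 220.4, 43.3]
tool_rot: [-0.0, 3.139, 0.001]
wrist_force: [0.0, 0.1, -1.0]
grip_width: 49.3
grip_force: 30.0
clock: 19.3
eef_pos: [621.8, 220.3, 41.8]
tool_rot: [-0.0, 3.14, 0.0]
wrist_force: [0.1, 0.4, 1.2]
grip_width: 49.3
grip_force: 30.0
```

```bash
python3 -m creep '[{"delta_pos":[0,0,0.4],"dr":[0,0,0],"gripper":-1},{"delta_pos":[0,0,0.4],"dr":[0,0,0],"gripper":-1}]'
```

```text
clock: 19.47
eef_pos: [621.8, 220.2, 41.8]
tool_rot: [-0.0, 3.14, 0.0]
wrist_force: [-1.0, -0.2, 3.7]
grip_width: 49.3
grip_force: 30.0
```

Contact is felt. I release, rise and draw back out of the view for the final check.

```bash
python3 -m creep '[{"delta_pos":[0,0,0],"dr":[0,0,0],"gripper":0.55},{"delta_pos":[0,0,0],"dr":[0,0,0],"gripper":0.55},{"delta_pos":[0,0,0],"dr":[0,0,0],"gripper":0.55},{"delta_pos":[0,0,0],"dr":[0,0,0],"gripper":0.55},{"delta_pos":[0,0,-20],"dr":[0,0,0],"gripper":0.55},{"delta_pos":[0,0,-60],"dr":[0,0,0],"gripper":0.55},{"delta_pos":[0,0,-100],"dr":[0,0,0],"gripper":0.55},{"delta_pos":[10,0,-140],"dr":[0,0,0],"gripper":0.55},{"delta_pos":[45,0,-160],"dr":[0,0,0],"gripper":0.55},{"delta_pos":[80,0,-160],"dr":[0,0,0],"gripper":0.55},{"delta_pos":[115,0,-160],"dr":[0,0,0],"gripper":0.55},{"delta_pos":[150,0,-160],"dr":[0,0,0],"gripper":0.55},{"delta_pos":[180,0,-160],"dr":[0,0,0],"gripper":0.55},{"delta_pos":[180,0,-160],"dr":[0,0,0],"gripper":0.55},{"delta_pos":[180,0,-160],"dr":[0,0,0],"gripper":0.55}]'
python3 - <<'E'
from cell import vision
from h import *
c=vision.capture("scene");w=cloud(c)
for x,y in((617,66),(630,-60),(612,-226),(621,220),(683,229),(518,44),(497,250)):
    p=w[(np.hypot(w[...,0]-x,w[...,1]-y)<30)&(w[...,2]>37)&(w[...,2]<85)]
    h=np.percentile(p[:,2],98) if len(p) else 0;p=p[p[:,2]>h-7]
    print(len(p),cv2.minEnclosingCircle(p[:,:2].astype(np.float32)),h)
cv2.imwrite("pics/s9.png",cv2.resize(c["image"][140:310,230:510],(800,486),interpolation=2)[:,:,::-1])
E
```

```text
clock: 20.72
eef_pos: [439.5, 220.2, 200.9]
tool_rot: [0.002, -3.141, 0.0]
wrist_force: [0.4, 0.1, 0.5]
grip_width: 67.5
grip_force: 0.0
58 ((617.0572509765625, 66.1211929321289), 11.490599632263184) 58.4296217581681
114 ((629.9021606445312, -58.47597885131836), 14.525033950805664) 64.53864422993556
203 ((611.2295532226562, -225.31787109375), 19.304759979248047) 73.18757059158929
342 ((621.7290649414062, 220.63035583496094), 24.737302780151367) 80.83926097210764
375 ((682.4404296875, 228.59605407714844), 24.765548706054688) 81.18679019826996
55 ((517.8477783203125, 43.04354476928711), 11.221043586730957) 70.68669085359853
287 ((495.57244873046875, 253.92181396484375), 25.609609603881836) 46.44254150122414
```

View pics/s9.png

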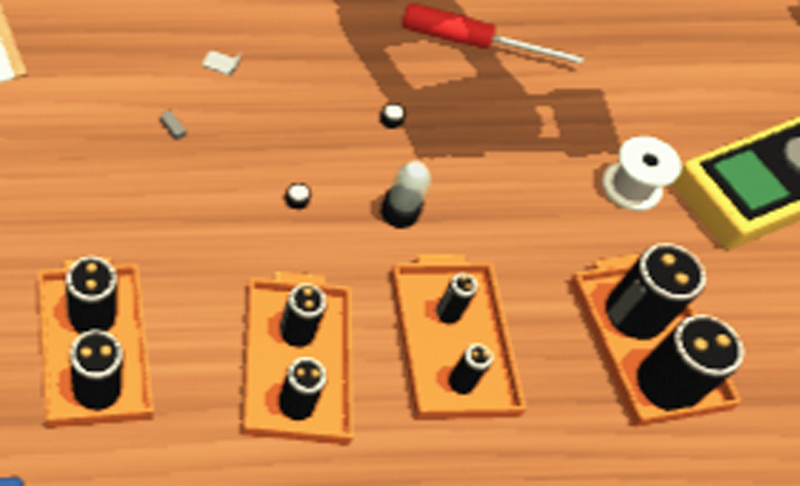

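All four cans stand upright in the free halves of their matching trays, at (92,290), (303,310), (458,295) and (655,290). The tube (405,195) and spool (640,170) have not moved.

```bash
python3 -c "
from cell import r
print(r.hand_in())"
```

```text
the job is handed in; nothing more can be done
None
```

All four loose capacitors now stand upright in the free halves of their matching trays, the tube and spool were not disturbed, and the job was handed in at about 21 s of the 102 s allowed.

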